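Stir a crushed-rock sample through a test sieve

TASK

The crushed-rock sample on the test sieve has to be split by size: take the paddle out of the jar and stir the rock with its blade until every small chunk has dropped through the punched plate into the pan, with the large chunks left lying on the plate. Stir with the paddle only - no fingers on the rock - and keep it light on the sieve, never bearing down hard on plate or frame; then stand the paddle back in its jar, blade down, and leave the dropper bottles where they stand.

Things in the scene. Friction and masses are not known exactly. Their poses are not given: they have to be found in the camera images.
- sieve: Round steel test sieve nested on its receiver pan, one stack fixed on the bench: 204 mm outside diameter (211 mm over the rim bead), 106 mm high, inside radius 97 mm. Origin: centre of the underside, on the bench; z up. Punched plate inside: upper face 58 mm above the origin, 4 mm thick; the frame wall rises 48 mm above it. Floor of the pan 3 mm above the origin
- sieve_plate (a point): Centre of the punched plate's upper face (58 mm above the bench), axes as the sieve's. The plate has nine square holes 34 mm wide, 3 by 3 in rows along this x and y, centres at -52, 0 and +52 mm; solid lands 18 mm wide between them and a solid margin outside, but the four corner holes reach the frame wall
- jar: White porcelain tool jar, fixed on the bench, open round, 65 mm outside diameter (67 at the rim), 61 mm high, inside radius 29 mm, inner floor 5 mm up. Origin: centre of its underside, z up
- paddle: Stirring paddle, 152 mm long, 0.14 kg, leaning in the jar blade down, about 36 degrees from upright. Origin: middle of the blade's lower edge; z along the paddle to the handle's end, x across the blade's flat, y along its width. Soft rubber blade 48 mm wide (y), 5 thick (x), 40 tall; shaft of 8 mm diameter from z = 40 to 76 mm; black handle from 76 to 152 mm, 18 mm thick (x), 26 wide (y)
- paddle_tip (a point): Middle of the blade's lower edge; axes as the paddle's
- paddle_grip (a point): Good point to grip, on the handle's axis 110 mm from the blade's lower edge; axes as the paddle's
- small_1: Small chunk of grey crushed rock, 26 x 23 x 20 mm, about 24 g; passes the holes any way round. Origin: its middle
- small_2: Small chunk of grey crushed rock, 25 x 24 x 21 mm, about 24 g; passes the holes any way round. Origin: its middle
- small_3: Small chunk of grey crushed rock, 24 x 22 x 21 mm, about 24 g; passes the holes any way round. Origin: its middle
- small_4: Small chunk of grey crushed rock, 26 x 23 x 20 mm, about 24 g; passes the holes any way round. Origin: its middle
- small_5: Small chunk of grey crushed rock, 25 x 24 x 21 mm, about 24 g; passes the holes any way round. Origin: its middle
- large_1: Large chunk of grey crushed rock, 48 x 43 x 38 mm, about 110 g; too big for the holes. Origin: its middle
- large_2: Large chunk of grey crushed rock, 46 x 44 x 39 mm, about 110 g; too big for the holes. Origin: its middle
- dropper_bottle_2: Amber dropper bottle with black teat, bystander beyond the sieve and jar, 39 mm diameter, 104 mm tall, origin at the centre of its underside
- dropper_bottle_5: Amber dropper bottle with black teat, bystander to the right of the jar, 39 mm diameter, 104 mm tall, origin at the centre of its underside
- streak_block: Cream streak block, fixed bystander to the left, 68 x 140 x 44 mm, origin at the centre of its underside
Things that resemble listed ones, but are neither listed nor needed, are in the scene too. Leave any blue look-alike of the paddle alone.

How it is judged:
By the outcome, as a careful person would: the job done as asked, in the order asked, and still so for the second after the job is handed in, with the robot touching nothing.
It also fails if it takes over 72 s, if anything falls off the work surface, if the arm or the gripper's body presses on something with over 40 N, if the wrist force passes 120 N, or if a joint passes its speed limit or range.

ROBOT

A 6-joint arm with a two-finger parallel gripper is mounted at the origin on a cart in front of the work surface, level with it; the furniture and walls round the work are solid. World frame = base frame: x ahead of the robot, y to its left, z up, the work surface at z = 0. Lengths are in m, angles in rad, forces in N, time in s.
With the tool pointing down it reaches from about 0.225 to 0.875 m from the base axis. Payload 3.4 kg.
Tool frame: the origin (TCP) lies on the centre line of the jaws, within the pads' length; the fingertips stand 17 mm ahead of it and the grasp point (between the pads) lies 2 mm behind it; z points along the fingers, y is the line along which they close (so a half turn about z gives the same grasp; the last joint's range is limited). The gripper opens to 85 mm and grips with 20 to 120 N. Pads are 22 mm wide; open, the fingers measure 114 mm over their backs; the gripper's body (76 mm by 85 mm) begins 54 mm behind the grasp point. The pads swing forward as they close: fully open they stand 13 mm farther back than shut.
Start: joints at [1.1, 0.276, 1.505, -0, 1.361, -0.121], TCP at [0.197, 0.54, 0.248] pointing down, gripper open.
Joint ranges: [-2.89, 2.89], [-0.75, 2.08], [0.22, 2.7], [-1.18, 4.32], [0.11, 2.71], [-2.7, 2.7]. Speed limits (rad/s): [2.57, 2.57, 3.14, 3.14, 3.14, 3.14].

INTERFACE

Orientations are given as a unit quaternion [w, x, y, z].
In Python, from rig import manip gives the robot as it stands.
- The arm moves only by the tool move_arm, never from a script. Its argument "steps" is one flat list of numbers, 7 for each row, row after row: the turn, a rotation vector about the world's x, y, z normalised to -1 to 1, where 1 is 360 degrees, then the shift along the world's x, y, z normalised to -1 to 1, where 1 is 1 m, then the opening, from -1 (shut) to 1 (fully open). A call has exactly 10 rows; each row is the pose to reach, as a shift and turn from the pose commanded when the call began, turning the shorter way round; what a row does not reach only later rows make up. A row lasts 1/10 s, in which the tool goes at most 50 mm and 8.59 degrees, less where a joint would pass 70% of its speed; a pose out of reach is approached as far as the arm can. A call with a number of a shift or a turn outside -1 to 1 is refused whole. A call with a gripper value outside its range is refused whole. The fingers move at their own pace and stop on an object; "squeeze" is the grip in N (left out, the last holds). Time passes only in rows, so rows that repeat a pose let the fingers close, or fill a call up. It gives the time, the measured TCP pose, the force, the opening and the grip force at its end, in the units of the state.
- manip.get_state(): the state, without advancing time (a new reading comes with each control period).
- manip.get_image(name): name is "scene" or "top" or "wrist"; returns a dict with "pixels" (400x640x3 uint8, blue, green, red), "fx", "fy", "cx", "cy" (pixels), "D" ([k1, k2, p1, p2, k3] as OpenCV has them; the pictures are not rectified), "R" (3x3) and "t" (3): a world point X has camera coordinates R X + t. Camera axes: x right, y down, z forward; pixel columns grow to the right and rows downward; lengths in m; the calibration is good to about 2 mm. A picture is of the moment at which its call begins. There is no depth.
- manip.sign_off(): hands the job in; it is judged then, once.
The state is a dict: "clock": time; "qpos": joint angles; "qd": joint speeds; "effort": joint torques, N m; "position": TCP position; "ee_rot": TCP orientation; "contact_force": force on the tool from outside, world axes, zero at the start; "moment": the same for the moment, N m; "width": finger opening in m; "gripper_force": force on a finger pad.
Only numpy, scipy, OpenCV 4.12 (cv2) and the standard library are available. Lean on these libraries where they do the work, as an engineer would, in place of code of your own. Each camera call takes 0.05 s, during which the arm holds its last target. There are 200 camera calls.

## Working session

There is one attempt and no reset: what is moved stays moved. The work goes in short steps, Python scripts to look and compute and a tool call to move; the robot and the scene stay as the last step left them, time stands still between calls to the robot, and variables do not carry over. Pictures are saved under pics/ and viewed, at most 10 in all, crops included, and the job is handed in when it is done.

Besides the shell and the picture viewer there is one more tool, called after "Call:" as a command line: name --argument value ..., lists and objects as JSON in quotes. move_arm: Moves the arm, as the interface text tells. Scaled input: -1 to 1 covers 1 m each way for a shift and 360 degrees each way for a turn. Its arguments: {"type":"object","properties":{"steps":{"type":"array"},"squeeze":{"type":"number"}},"required":["steps"]}

```bash
mkdir -p pics
cat > h.py <<'E'
import numpy as np, cv2, pickle
from rig import manip
def grab(n,f):
    im=manip.get_image(n); pickle.dump(im,open(f'pics/{f}.pkl','wb')); cv2.imwrite(f'pics/{f}.png',im['pixels']); return im
def load(f): return pickle.load(open(f'pics/{f}.pkl','rb'))
def K(im): return np.array([[im['fx'],0,im['cx']],[0,im['fy'],im['cy']],[0,0,1.]])
def ray(im,p):
    u=cv2.undistortPoints(np.array([[p]],float),K(im),np.array(im['D'],float))[0,0]
    R=np.array(im['R']);t=np.array(im['t']); return -R.T@t, R.T@np.array([u[0],u[1],1.])
def atz(im,p,z):
    o,d=ray(im,p); return o+d*(z-o[2])/d[2]
def tri(l):
    A=np.zeros((3,3));b=np.zeros(3)
    for im,p in l:
        o,d=ray(im,p);d/=np.linalg.norm(d);M=np.eye(3)-np.outer(d,d);A+=M;b+=M@o
    return np.linalg.solve(A,b)
def proj(im,X):
    X=np.atleast_2d(np.array(X,float))
    return cv2.projectPoints(X,cv2.Rodrigues(np.array(im['R'],float))[0],np.array(im['t'],float),K(im),np.array(im['D'],float))[0][:,0]
E
python3 - <<'E'
from h import *
a=grab('scene','s0');b=grab('top','t0')
c=np.vstack([a['pixels'],b['pixels']])
for i in (a,b): print(-np.array(i['R']).T@i['t'])
print(manip.get_state())
E
```

```text
[-0.0826945  -0.79036618  0.71914284]
[ 0.47747196 -0.08168746  1.15261526]
{'clock': 0.1, 'qpos': array([ 1.10000769e+00,  2.76550852e-01,  1.50601501e+00, -2.27543006e-05,
        1.36069876e+00, -1.21001562e-01]), 'qd': array([-0.00041122, -0.00300405, -0.0020292 , -0.00073226,  0.00011149,
        0.00131025]), 'effort': array([ 1.92331783e-03, -4.17699659e+01, -2.46405387e+01, -2.27680171e-04,
        5.72566714e-03, -4.77383423e-06]), 'position': array([0.1968611 , 0.53977691, 0.24751192]), 'ee_rot': array([-2.33127474e-04,  1.74000892e-01,  9.84745140e-01, -8.02894967e-04]), 'contact_force': array([-0.14145177,  0.98994419,  0.93936753]), 'moment': array([ 0.01148975,  0.03718618, -0.0277665 ]), 'gripper_force': 0.0, 'width': 0.08544580213874427}
```

View pics/s0.png

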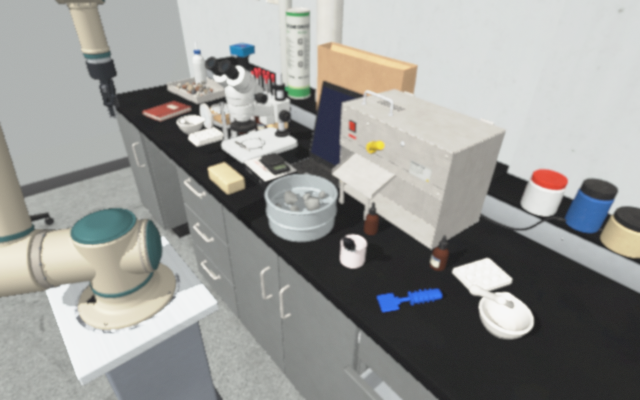

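View pics/t0.png

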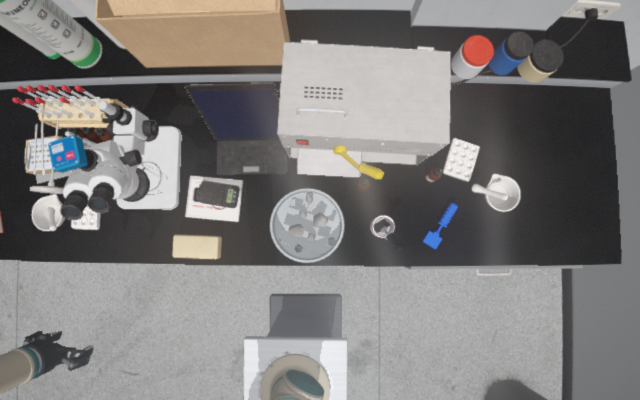

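Scene view: sieve at (301,207), jar at (352,252) with the black-handled paddle at (350,243), and the blue look-alike at (409,299), with bottles at (371,219) and (439,258). In the top view: sieve (307,225), jar (383,227), blue look-alike (440,226). There is also a yellow tool at (358,163) and a white pestle at (490,190). The paddle with the black handle in the white jar is the one I want, so I'll check it in a close crop.

Run:
```python
from h import *
a=load('s0');b=load('t0')
A=a['pixels'][165:275,255:385];B=b['pixels'][180:270,265:405]
A=cv2.resize(A,None,fx=5.5,fy=5.5,interpolation=3)[:, :];
cv2.imwrite('pics/c1.png',A)
B=cv2.resize(B,None,fx=5.7,fy=5.7,interpolation=3);cv2.imwrite('pics/c2.png',B);print(A.shape,B.shape)
for p in [(307,225),(383,227),(432,175),(364,184)]: print(p,atz(b,p,0.06),atz(b,p,0.1))
```

```text
(605, 715, 3) (513, 798, 3)
(307, 225) [ 0.49811888 -0.03624978  0.06      ] [ 0.49736301 -0.03791323  0.1       ]
(383, 227) [ 0.49322864 -0.26030597  0.06      ] [ 0.4926518  -0.25376685  0.1       ]
(432, 175) [ 0.64888021 -0.40888131  0.06      ] [ 0.64260506 -0.39690294  0.1       ]
(364, 184) [ 0.6205731  -0.20472481  0.06      ] [ 0.61533425 -0.20022048  0.1       ]
```

View pics/c1.png

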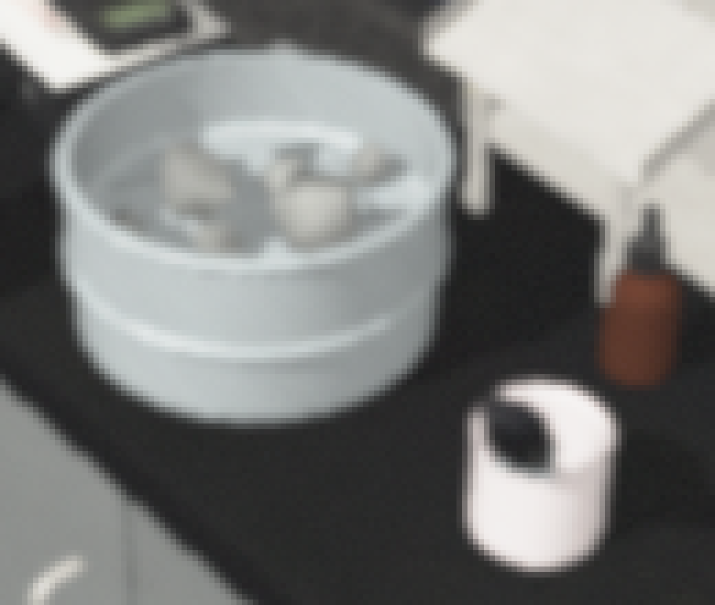

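View pics/c2.png

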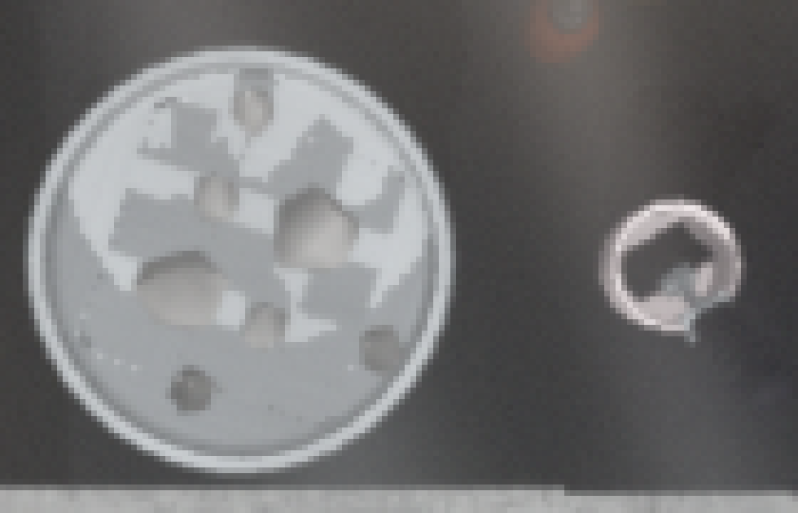

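Close crops: the chunks lie on the plate, and the jar holds a dark blade with a grey shaft. The black handle blends into the black bench towards the lower right, so I'll stretch the contrast.

Run:
```python
from h import *
a=load('s0');b=load('t0')
f=lambda p,k:cv2.resize(np.clip((p.astype(float)-8)*k,0,255).astype(np.uint8),None,fx=10,fy=10,interpolation=3)
A=f(a['pixels'][225:275,328:368],3.5);B=f(b['pixels'][208:258,368:406],3.5)
cv2.imwrite('pics/c3.png',np.hstack([A,B]));print(A.shape)
```

```text
(500, 400, 3)
```

View pics/c3.png

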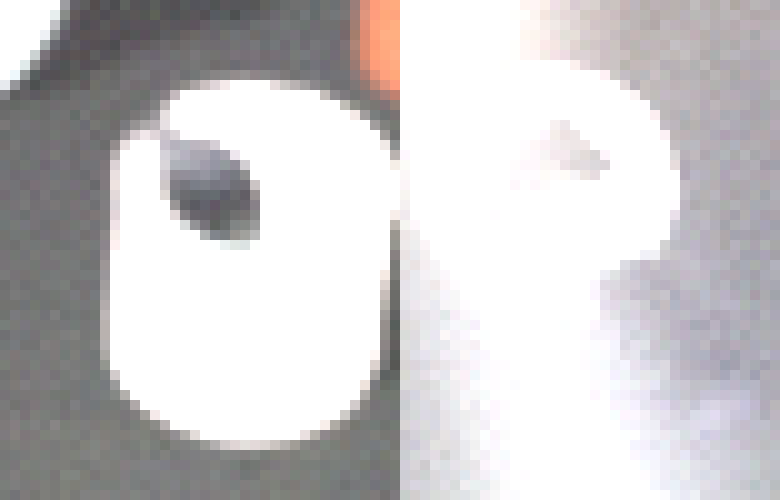

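The black-handled paddle leans towards the scene camera, almost end-on, with its handle spanning about (344,239)–(354,249). I'll move over with the wrist camera for a better view.

Call:
move_arm --steps '[0,0,0,0.12,-0.43,0.08,1,0,0,0,0.12,-0.43,0.08,1,0,0,0,0.12,-0.43,0.08,1,0,0,0,0.12,-0.43,0.08,1,0,0,0,0.12,-0.43,0.08,1,0,0,0,0.12,-0.43,0.08,1,0,0,0,0.12,-0.43,0.08,1,0,0,0,0.12,-0.43,0.08,1,0,0,0,0.12,-0.43,0.08,1,0,0,0,0.12,-0.43,0.08,1]'

```text
clock: 1.1
position: [0.3189, 0.105, 0.3292]
ee_rot: [0.002, 0.179, 0.984, -0.001]
contact_force: [-0.0, 1.0, -0.2]
width: 0.0849
gripper_force: 0.0
```

Call:
move_arm --steps '[0,0,0,0.09,-0.39,0.05,1,0,0,0,0.09,-0.39,0.05,1,0,0,0,0.09,-0.39,0.05,1,0,0,0,0.09,-0.39,0.05,1,0,0,0,0.09,-0.39,0.05,1,0,0,0,0.09,-0.39,0.05,1,0,0,0,0.09,-0.39,0.05,1,0,0,0,0.09,-0.39,0.05,1,0,0,0,0.09,-0.39,0.05,1,0,0,0,0.09,-0.39,0.05,1]'

```text
clock: 2.1
position: [0.4076, -0.2801, 0.3771]
ee_rot: [-0.001, 0.175, 0.985, 0.001]
contact_force: [0.6, -0.1, -0.4]
width: 0.0857
gripper_force: 0.0
```

Run:
```python
from h import *
w=grab('wrist','w0'); s=manip.get_state();print(s['position'],s['ee_rot'],s['qpos'])
R=np.array(w['R']);C=-R.T@w['t'];print(C,R[2],w['fx'])
from scipy.spatial.transform import Rotation as Ro
q=s['ee_rot'];T=Ro.from_quat([q[1],q[2],q[3],q[0]])
print(T.as_matrix(), T.inv().apply(C-s['position']), T.inv().apply(R[2]))
p=proj(w,[[.493,-.26,0.06],[.5,-.036,.1],[0.435,-0.315,0.12]]);print(p)
```

```text
[ 0.40721125 -0.27886596  0.37739679] [-9.29519952e-04  1.73919051e-01  9.84758844e-01  1.14832561e-03] [-7.42214046e-01  1.04802789e-01  1.41332952e+00  9.39070676e-04
  1.62626237e+00 -1.96334327e+00]
[ 0.34493909 -0.25721579  0.50361711] [ 0.24505805 -0.08694222 -0.9656022 ] 330.98894330969046
[[-0.9395026   0.34253878 -0.00143127]
 [ 0.34253451  0.93950169  0.00258497]
 [ 0.00223014  0.00193833 -0.99999563]] [ 0.06620227 -0.00074561 -0.12607467] [-2.62166814e-01  3.87871033e-04  9.65022492e-01]
[[352.52478349 214.87983905]
 [525.19070891 170.49949034]
 [298.74586203 201.776414  ]]
```

Run:
```python
from h import *
w=load('w0');P=w['pixels'][130:330,230:500].astype(float)
P=255*(P/255)**0.55
cv2.imwrite('pics/c4.png',cv2.resize(P.astype(np.uint8),None,fx=2.96,fy=2.96,interpolation=3))
```

```text
(no output)
```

View pics/c4.png

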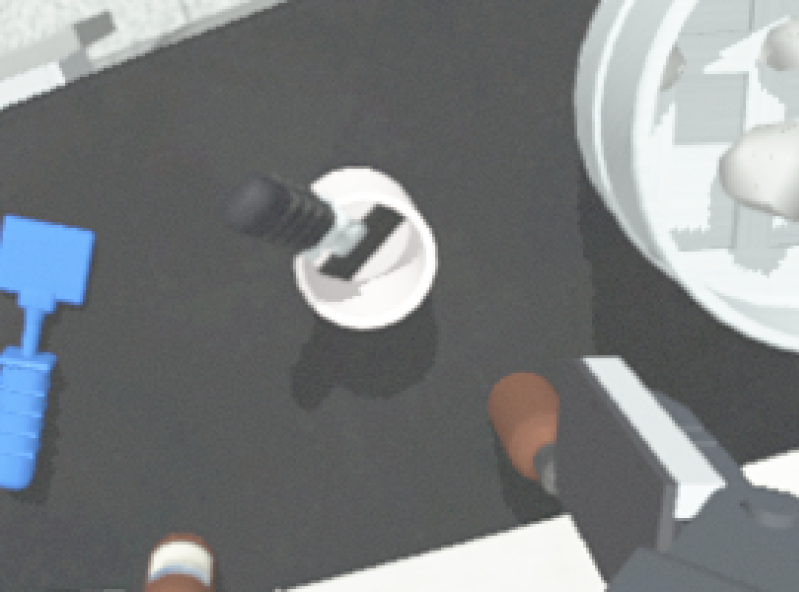

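The wrist picture shows the jar rim centred near crop (366,250). The paddle's black handle runs from (248,205) to (320,228), its shaft is at (345,238), and the dark blade strip runs from (392,212) to (335,274). The blue look-alike is separate at (35,300). Next I'll fit the jar, sieve and paddle poses.

```bash
cat > fit.py <<'E'
from h import *
from scipy.optimize import least_squares
from scipy.spatial.transform import Rotation as Ro
w=load('w0');t=load('t0');s=load('s0')
W=lambda x,y:np.array([230+x/2.96,130+y/2.96]);T=lambda x,y:np.array([265+x/5.7,180+y/5.7]);S=lambda x,y:np.array([328+x/10,225+y/10])
S1=lambda x,y:np.array([255+x/5.5,165+y/5.5])
th=np.linspace(0,2*np.pi,121)
circ=lambda c,r,z:np.c_[c[0]+r*np.cos(th),c[1]+r*np.sin(th),0*th+z]
def fj(c):
    pw=proj(w,circ(c,.0335,.061));pt=proj(t,circ(c,.0335,.061));ps=proj(s,circ(c,.0335,.061))
    return [pw[:,0].min()-W(293,0)[0],pw[:,0].max()-W(437,0)[0],pw[:,1].max()-W(0,330)[1],
     2*(pt[:,0].max()-T(743,0)[0]),2*(pt[:,1].min()-T(0,198)[1]),2*(pt[:,1].max()-T(0,333)[1]),
     ps[:,0].min()-S(110,0)[0],ps[:,0].max()-S(400,0)[0],ps[:,1].min()-S(0,80)[1]]
r=least_squares(fj,[.493,-.26],x_scale=.01,diff_step=1e-4);jar=r.x;
def fs(c):
    pt=proj(t,circ(c,.1055,.106));ps=proj(s,circ(c,.1055,.106))
    return [pt[:,0].min()-T(27,0)[0],pt[:,0].max()-T(455,0)[0],pt[:,1].min()-T(0,45)[1],pt[:,1].max()-T(0,474)[1],
     ps[:,0].min()-S1(53,0)[0],ps[:,0].max()-S1(456,0)[0],ps[:,1].min()-S1(0,47)[1]]
r2=least_squares(fs,[.498,-.037],x_scale=.01,diff_step=1e-4);sie=r2.x
def axes(az,ln,ro):
    z=np.array([np.sin(ln)*np.cos(az),np.sin(ln)*np.sin(az),np.cos(ln)])
    h=np.array([-np.sin(az),np.cos(az),0]);g=np.cross(z,h) 
    y=np.cos(ro)*h+np.sin(ro)*g; return np.c_[np.cross(y,z),y,z]
obs=[(w,(0,0,.152),W(250,206)),(w,(0,0,.076),W(322,228)),(w,(0,0,.04),W(362,238)),
 (w,(0,.024,.04),W(390,210)),(w,(0,-.024,.04),W(333,274)),
 (s,(0,0,.125),S(213,192))]
def fp(p):
    A=axes(*p[3:]);o=[]
    for im,P,m in obs:o+=list(proj(im,p[:3]+A@np.array(P))[0]-m)
    return np.r_[o,(p[4]-np.radians(36))*60,(p[2]-.007)*500]
if __name__=='__main__':
    print('jar',jar,np.round(r.fun,1));print('sieve',sie,np.round(r2.fun,1))
    best=min((least_squares(fp,[jar[0],jar[1]+.01,.01,a,.63,q],x_scale=[.01,.01,.01,.3,.3,.3]) for a in(-1.5,-2.2,-2.8) for q in (0,3.,1.,-1.)),key=lambda r:r.cost)
    p=best.x;A=axes(*p[3:]);print(np.round(p[:3],4),np.degrees(p[3:]).round(1),np.round(best.fun,1));print(A.round(3))
    for z in(.04,.076,.11,.152):print(z,(p[:3]+A[:,2]*z).round(4))
    for c in [(-1,-1),(1,-1),(1,1),(-1,1)]: print('blade bot',(p[:3]+A@[.0025*c[0],.024*c[1],0]).round(4),np.hypot(*((p[:3]+A@[.0025*c[0],.024*c[1],0])[:2]-jar)).round(4))
    np.savez('fit.npz',p=p,A=A,jar=jar,sie=sie)
E
python3 fit.py
```

```text
jar [ 0.49648465 -0.26141321] [-0.4 -1.4 -1.6 -1.2 -0.4 -2.2  1.2 -2.2  1.5]
sieve [ 0.49795505 -0.0396335 ] [ 0.5  0.1 -0.3 -0.8 -0.4 -0.9  0.5]
[ 0.5152 -0.2466  0.0043] [-147.    37.4  176.6] [-0.9  0.2  2.2  0.9 -0.9  0.6  0.4 -1.9 -1.7  0.2 -0.7 -1.9  1.5 -1.4]
[[ 0.697 -0.504 -0.51 ]
 [ 0.382  0.863 -0.331]
 [ 0.607  0.036  0.794]]
0.04 [ 0.4948 -0.2598  0.0361]
0.076 [ 0.4764 -0.2718  0.0646]
0.11 [ 0.4591 -0.283   0.0916]
0.152 [ 0.4377 -0.2969  0.125 ]
blade bot [ 0.5255 -0.2683  0.0019] 0.0299
blade bot [ 0.529  -0.2664  0.005 ] 0.0329
blade bot [ 0.5048 -0.225   0.0067] 0.0374
blade bot [ 0.5014 -0.2269  0.0036] 0.0349
```

```bash
cat > fit2.py <<'E'
from fit import *
def f2(p):
    A=axes(*p[3:]);e=[]
    for c in [(-1,-1),(1,-1),(1,1),(-1,1)]:
        P=p[:3]+A@[.0025*c[0],.024*c[1],0]; e+=[max(0,np.hypot(*(P[:2]-p[6:8]))-.0285)*1000,(min(P[2]-.005,0))*1000]
    return np.r_[fp(p[:6]),e,np.array(fj(p[6:8]))*.7]
b=min((least_squares(f2,[jar[0],jar[1]+.01,.01,a,.63,q,*jar],x_scale=[.01,.01,.01,.3,.3,.3,.01,.01],diff_step=1e-4) for a in(-1.5,-2.2,-2.8) for q in (3.,2.5,3.5)),key=lambda r:r.cost)
p=b.x;A=axes(*p[3:6]);print(np.round(p,4),np.degrees(p[3:6]).round(1));print(np.round(b.fun,1));print(A.round(3))
for z in(.04,.108,.152):print(z,(p[:3]+A[:,2]*z).round(4))
np.savez('fit.npz',p=p,A=A,jar=p[6:8],sie=sie)
q0=Ro.from_quat([.17397,.98475,0,0])
zt=-A[:,2];yt=A[:,0];Rt=Ro.from_matrix(np.c_[np.cross(yt,zt),yt,zt])
rv=(Rt*q0.inv()).as_rotvec();print('rot/360',rv/2/np.pi,np.degrees(np.linalg.norm(rv)))
C=np.array([.407,-.28,.378])
for z in(.20,.108):print('shift',z,(p[:3]+A[:,2]*z-C).round(4))
E
python3 fit2.py
```

```text
Traceback (most recent call last):
  File "fit2.py", line 7, in <module>
    b=min((least_squares(f2,[jar[0],jar[1]+.01,.01,a,.63,q,*jar],x_scale=[.01,.01,.01,.3,.3,.3,.01,.01],diff_step=1e-4) for a in(-1.5,-2.2,-2.8) for q in (3.,2.5,3.5)),key=lambda r:r.cost)
  File "fit2.py", line 7, in <genexpr>
    b=min((least_squares(f2,[jar[0],jar[1]+.01,.01,a,.63,q,*jar],x_scale=[.01,.01,.01,.3,.3,.3,.01,.01],diff_step=1e-4) for a in(-1.5,-2.2,-2.8) for q in (3.,2.5,3.5)),key=lambda r:r.cost)
           ~~~~~~~~~~~~~^^^^^^^^^^^^^^^^^^^^^^^^^^^^^^^^^^^^^^^^^^^^^^^^^^^^^^^^^^^^^^^^^^^^^^^^^^^^^^^^^^^^^^^^^^^^^^^
  File "fit2.py", line 3, in f2
    A=axes(*p[3:]);e=[]
TypeError: axes() takes 3 positional arguments but 5 were given
```

```bash
sed -i '3s/p\[3:\]/p[3:6]/' fit2.py; python3 fit2.py
```

```text
[ 0.5129 -0.2491  0.0063 -2.59    0.6311  3.1381  0.4988 -0.2585] [-148.4   36.2  179.8]
[-0.6  0.   1.4  0.7 -2.2  0.3 -1.1 -2.6 -2.8  0.3 -1.1 -2.9  0.2 -0.3
  0.  -0.2  1.6  0.   2.6  0.   0.3 -0.1  1.5  0.7 -0.6 -2.2 -1.4 -2.7
  0.7 -1.7  0.4]
[[ 0.689 -0.522 -0.503]
 [ 0.42   0.853 -0.309]
 [ 0.59   0.002  0.807]]
0.04 [ 0.4928 -0.2615  0.0386]
0.108 [ 0.4587 -0.2825  0.0935]
0.152 [ 0.4365 -0.2961  0.1291]
rot/360 [ 0.07937509 -0.06454437 -0.10347408] 52.383731734799746
shift 0.2 [ 0.0054 -0.031  -0.2102]
shift 0.108 [ 0.0517 -0.0025 -0.2845]
```

Call:
move_arm --steps '[0.0794,-0.0645,-0.1035,0.003,-0.03,-0.08,1,0.0794,-0.0645,-0.1035,0.003,-0.03,-0.08,1,0.0794,-0.0645,-0.1035,0.003,-0.03,-0.08,1,0.0794,-0.0645,-0.1035,0.003,-0.03,-0.1,1,0.0794,-0.0645,-0.1035,0.005,-0.031,-0.14,1,0.0794,-0.0645,-0.1035,0.005,-0.031,-0.18,1,0.0794,-0.0645,-0.1035,0.005,-0.031,-0.21,1,0.0794,-0.0645,-0.1035,0.005,-0.031,-0.21,1,0.0794,-0.0645,-0.1035,0.005,-0.031,-0.21,1,0.0794,-0.0645,-0.1035,0.005,-0.031,-0.21,1]'

```text
clock: 3.15
position: [0.4134, -0.311, 0.1706]
ee_rot: [0.152, 0.464, 0.83, 0.27]
contact_force: [-0.1, 0.4, 0.5]
width: 0.0854
gripper_force: 0.0
```

Run:
```python
from h import *
w=grab('wrist','w1'); s=manip.get_state();print(s['position'],s['ee_rot'],s['qpos'])
d=np.load('fit.npz');p=d['p'];A=d['A']
P=w['pixels'].copy()
X=[p[:3]+A@np.array(v) for v in [(0,0,.152),(.009,.013,.152),(.009,-.013,.152),(-.009,.013,.152),(-.009,-.013,.152),(0,0,.11),(0,.024,.04),(0,-.024,.04)]]
for u in proj(w,X): cv2.circle(P,(int(u[0]),int(u[1])),2,(0,0,255),-1); print(u)
P=(255*(P/255)**.6).astype(np.uint8)
cv2.imwrite('pics/w1b.png',P)
```

```text
[ 0.41337699 -0.31118382  0.17060734] [0.15241554 0.46383502 0.82986191 0.2701033 ] [-1.19707567  0.26882835  1.91805132  0.68015893  1.17718687 -2.08958079]
[314.36641912 232.19969531]
[330.53812957 210.27535782]
[329.98180856 253.36458469]
[298.1505988  210.19539682]
[298.79876254 253.28878215]
[315.13129831 210.5137596 ]
[315.95457537 160.80601484]
[315.93193553 213.24391138]
```

View pics/w1b.png

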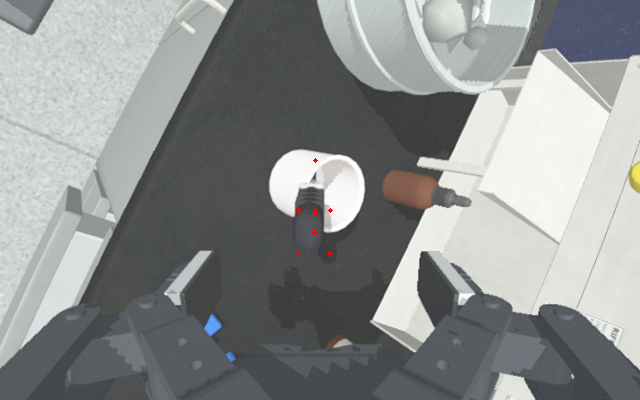

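The handle sits about 6 px left of the prediction (end near (308,240)), which is about 3 mm. I'll correct for that and advance along the axis to grip.

Call:
move_arm --steps '[0,0,0,0.012,0.006,-0.02,1,0,0,0,0.022,0.012,-0.038,1,0,0,0,0.034,0.019,-0.057,1,0,0,0,0.045,0.026,-0.077,1,0,0,0,0.045,0.026,-0.077,1,0,0,0,0.045,0.026,-0.077,-1,0,0,0,0.045,0.026,-0.077,-1,0,0,0,0.045,0.026,-0.077,-1,0,0,0,0.045,0.026,-0.077,-1,0,0,0,0.045,0.026,-0.077,-1]' --squeeze 70

```text
clock: 4.2
position: [0.4571, -0.2853, 0.0919]
ee_rot: [0.151, 0.465, 0.829, 0.271]
contact_force: [-0.9, -0.2, 2.7]
width: 0.0173
gripper_force: 68.3
```

Call:
move_arm --steps '[0,0,0,0,0,0.006,-1,0,0,0,0,0,0.012,-1,-0.0088,0.0143,0,0.007,0.004,0.02,-1,-0.0176,0.0286,0,0.014,0.009,0.027,-1,-0.0264,0.0428,0,0.021,0.013,0.034,-1,-0.0351,0.0571,0,0.028,0.017,0.04,-1,-0.0439,0.0714,0,0.034,0.021,0.044,-1,-0.0527,0.0857,0,0.04,0.025,0.046,-1,-0.0527,0.0857,0,0.04,0.025,0.048,-1,-0.0527,0.0857,0,0.04,0.025,0.05,-1]'

```text
clock: 5.2
position: [0.4969, -0.2588, 0.1412]
ee_rot: [-0.001, 0.489, 0.872, 0.0]
contact_force: [-0.1, -0.1, -0.6]
width: 0.0172
gripper_force: 69.0
```

Call:
move_arm --steps '[0,0,0,0,0,0.04,-1,0,0,0,0,0,0.08,-1,0,0,0,0,0,0.12,-1,0,0,0,0.015,0.04,0.15,-1,0,0,0,0.03,0.08,0.18,-1,0,0,0,0.048,0.12,0.21,-1,0,0,0,0.048,0.145,0.249,-1,0,0,0,0.048,0.145,0.249,-1,0,0,0,0.048,0.145,0.249,-1,0,0,0,0.048,0.145,0.249,-1]'

```text
clock: 6.2
position: [0.5436, -0.1161, 0.3886]
ee_rot: [-0.002, 0.49, 0.872, -0.001]
contact_force: [-0.5, -0.6, -2.6]
width: 0.0172
gripper_force: 69.2
```

```bash
cat > rect.py <<'E'
from h import *
import sys
C=np.array([.498,-.0395])
def rect(im,z=.058,h=.11,n=400):
    # image up=+x world, left=+y world
    g=np.linspace(h,-h,n);X=np.array([[C[0]+a,C[1]+b,z] for a in g for b in g])
    m=proj(im,X).astype(np.float32).reshape(n,n,2)
    return cv2.remap(im['pixels'],m[...,0],m[...,1],cv2.INTER_CUBIC)
def unrect(px,h=.11,n=400): return C+[h-2*h*px[1]/(n-1),h-2*h*px[0]/(n-1)]
E
python3 - <<'E'
from rect import *
w=grab('wrist','w2');t=grab('top','t2');s=manip.get_state();print(s['position'],s['ee_rot'],s['qpos'])
A=rect(w);B=rect(t)
M=np.hstack([A,B]);M=(255*(M/255.)**1.3).astype(np.uint8)
N=np.zeros((600,800,3),np.uint8);N[:400]=M;N[400:,:320]=cv2.resize(w['pixels'],(320,200))
cv2.imwrite('pics/v8.png',N)
E
```

```text
[ 0.54388622 -0.11609739  0.38826222] [-2.38824574e-03  4.90505577e-01  8.71434420e-01 -7.91847774e-04] [-3.34967911e-01  2.05515850e-01  1.26394477e+00 -7.18470448e-04
  1.67711324e+00 -8.80495493e-01]
```

View pics/v8.png

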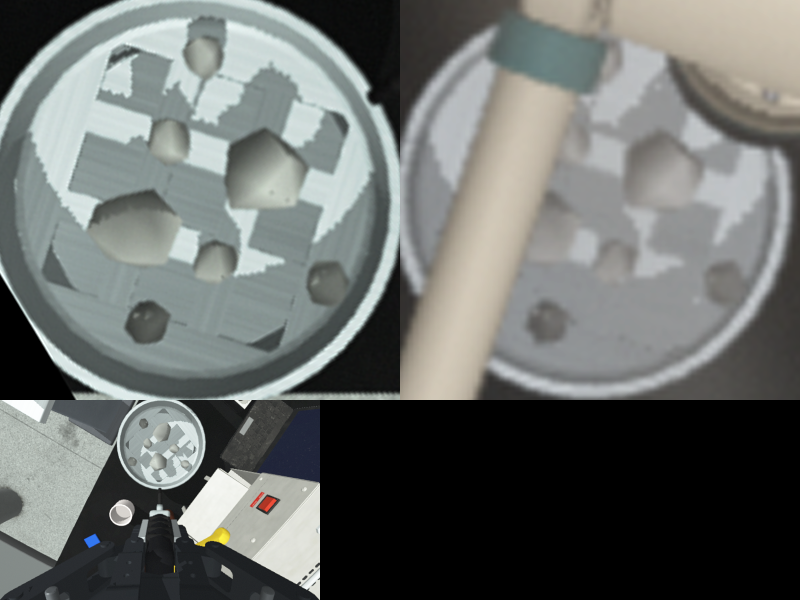

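The rectified plate view has its grid centre near (196,196), turned about 17°. Smalls lie at (203,57), (169,140), (215,262), (147,322) and (327,284); larges at (266,172) and (137,228). All of them are on lands or margins. First I'll push the (169,140) small into the centre hole, since the blade already has a suitable yaw.

Call:
move_arm --steps '[0,0,0,0.003,0.04,-0.03,-1,0,0,0,0.003,0.08,-0.06,-1,0,0,0,0.003,0.102,-0.1,-1,0,0,0,0.003,0.102,-0.14,-1,0,0,0,0.003,0.102,-0.155,-1,0,0,0,0.003,0.102,-0.175,-1,0,0,0,0.003,0.102,-0.195,-1,0,0,0,0.003,0.102,-0.21,-1,0,0,0,0.003,0.102,-0.218,-1,0,0,0,0.003,0.102,-0.218,-1]'

```text
clock: 7.3
position: [0.5467, -0.0133, 0.1704]
ee_rot: [-0.002, 0.49, 0.872, -0.001]
contact_force: [0.4, -0.5, -1.2]
width: 0.017
gripper_force: 69.0
```

Call:
move_arm --steps '[0,0,0,-0.006,-0.003,0,-1,0,0,0,-0.012,-0.006,0,-1,0,0,0,-0.018,-0.009,0,-1,0,0,0,-0.024,-0.013,0,-1,0,0,0,-0.03,-0.016,0,-1,0,0,0,-0.035,-0.019,0,-1,0,0,0,-0.035,-0.019,0,-1,0,0,0,-0.03,-0.016,0.02,-1,0,0,0,-0.03,-0.016,0.045,-1,0,0,0,-0.03,-0.016,0.065,-1]'

```text
clock: 8.3
position: [0.5184, -0.0287, 0.2383]
ee_rot: [-0.0, 0.489, 0.872, -0.0]
contact_force: [0.2, -0.3, -2.5]
width: 0.017
gripper_force: 69.0
```

Call:
move_arm --steps '[0,0,0,-0.036,-0.014,0,-1,0,0,0,-0.072,-0.028,0,-1,0,0,0,-0.072,-0.028,0,-1,0,0,0,-0.072,-0.028,-0.025,-1,0,0,0,-0.072,-0.028,-0.05,-1,0,0,0,-0.072,-0.028,-0.065,-1,0,0,0,-0.066,-0.026,-0.065,-1,0,0,0,-0.06,-0.024,-0.065,-1,0,0,0,-0.054,-0.022,-0.065,-1,0,0,0,-0.048,-0.02,-0.065,-1]'

```text
clock: 9.3
position: [0.4717, -0.0487, 0.1733]
ee_rot: [0.001, 0.489, 0.872, 0.0]
contact_force: [-0.4, 0.0, -1.0]
width: 0.0175
gripper_force: 69.4
```

Call:
move_arm --steps '[0,0,0,0.006,0.002,0,-1,0,0,0,0.012,0.004,0,-1,0,0,0,0.015,0.006,0,-1,0,0,0,0.015,0.006,0,-1,0,0,0,0.01,0.004,0.02,-1,0,0,0,0.01,0.004,0.045,-1,0,0,0,0.01,0.004,0.065,-1,0,0,0,0.03,0.004,0.075,-1,0,0,0,0.05,0.004,0.085,-1,0,0,0,0.05,0.004,0.085,-1]'

```text
clock: 10.3
position: [0.5231, -0.0451, 0.2587]
ee_rot: [0.002, 0.489, 0.872, 0.001]
contact_force: [-0.6, -0.0, -0.4]
width: 0.0174
gripper_force: 69.4
```

Run:
```python
from h import *
from scipy.spatial.transform import Rotation as Ro
w=grab('wrist','w3');s=manip.get_state();q=s['ee_rot'];R=Ro.from_quat([q[1],q[2],q[3],q[0]]).as_matrix();p=s['position']
for L in(.104,.108,.112):
  print(L,proj(w,[p+R@[b,0,L] for b in(-.024,0,.024)]).round(1).tolist(), proj(w,[p+R@[b,0,L-.04] for b in(-.024,.024)]).round(1).tolist())
g=w['pixels'].max(2)
u0,v0=proj(w,[p+R@[0,0,.108]])[0].astype(int)
for v in range(v0-40,v0+60,3): print(v,' '.join('%3d'%x for x in g[v,u0-32:u0+34:3]))
print(u0,v0)
```

```text
0.104 [[316.2, 235.0], [316.1, 204.0], [316.0, 171.4]] [[316.0, 258.0], [315.7, 183.5]]
0.108 [[316.3, 233.0], [316.1, 202.5], [316.0, 170.4]] [[316.0, 255.3], [315.8, 182.1]]
0.112 [[316.3, 231.2], [316.2, 201.1], [316.1, 169.5]] [[316.1, 252.8], [315.8, 180.7]]
162 171 173 176 118 135 143 150 151 124 174 177 182 177 193 234 237 239 236 239 236 238 234
165 161 176 174 171 107 115 115 114 172 180 182 177 177 227 235 235 239 238 237 238 236 238
168 237 160 177 175 177 179 178 174 181 180 176 184 235 235 238 236 235 239 236 237 237 236
171 238 232 163 176 178 178 176 181 178 175 184 235 237 237 235 239 237 234 239 236 238 236
174 237 237 233 166 177 174 181 180 176 204 237 239 239 237 239 236 237 238 234 239 235 239
177 237 237 237 231 172 181 177 175 206 236 239  74  26 212 236 238 237 236 230 235 239 234
180 240 194 162 199 179 176 177 224 236 238 238  50  33 189 238 238 237 237 237 236 235 238
183 216 188 171 137 134 121 104 225 238 235 241  51  33 191 237 224 237 236 237 236 237 238
186 195 195 177 161 145 130 113 101 205 229 243  44  43 148 215 237 237 237 237 239 242 234
189 204 
[... 1599 characters left out ...]
  37  36  30  32  30  28  28  42  42  65 182 180
243 218 180 179 179  81  47  48  45  43  43  41  46  48  46  48  45  44  45  42  43 179 179
246 184 178 180 180  54  52  51  51  50  44  34  33  31  27  35  50  50  49  50  30 116 172
249 178 179 179 180  43  52  49  41  35  35  36  36  33  30  32  26  28  37  49  40 148 180
252 181 180 180 170  45  37  40  40  38  35  36  36  30  33  30  28  28  26  48  45 124 179
255 180 179 179 145  45  46  45  46  48  42  44  44  48  43  45  44  46  45  43  40  65 163
258 179 180 178 117  50  51  51  51  51  41  38  35  30  30  30  41  53  48  50  46  38 121
261 179 179 181  74  55  51  47  41  40  37  37  32  31  30  29  31  26  35  47  46  41 180
316 202
```

The blade centre sits about 3–4 mm off the TCP along its width, which is fine. Next is the small in the top margin: I'll sweep it along the wall into the corner hole.

Call:
move_arm --steps '[0,0,0.0232,0.02,-0.006,0,-1,0,0,0.0464,0.035,-0.012,-0.01,-1,0,0,0.0696,0.035,-0.012,-0.02,-1,0,0,0.0928,0.035,-0.012,-0.02,-1,0,0,0.116,0.035,-0.012,-0.02,-1,0,0,0.116,0.035,-0.012,-0.03,-1,0,0,0.116,0.035,-0.012,-0.05,-1,0,0,0.116,0.035,-0.012,-0.07,-1,0,0,0.116,0.035,-0.012,-0.085,-1,0,0,0.116,0.035,-0.012,-0.085,-1]'

```text
clock: 11.35
position: [0.552, -0.0562, 0.1691]
ee_rot: [-0.004, 0.148, 0.989, -0.0]
contact_force: [-0.8, 0.0, -1.2]
width: 0.0171
gripper_force: 69.4
```

Call:
move_arm --steps '[0,0,0,0.001,0.006,0,-1,0,0,0,0.002,0.012,0,-1,0,0,0,0.003,0.018,0,-1,0,0,0,0.004,0.025,0,-1,0,0,0,0.005,0.032,0,-1,0,0,0,0.006,0.039,0,-1,0,0,0,0.006,0.044,0,-1,0,0,0,0.005,0.044,0,-1,0,0,0,0.003,0.038,0.01,-1,0,0,0,0,0.034,0.04,-1]'

```text
clock: 12.35
position: [0.553, -0.0232, 0.2104]
ee_rot: [-0.004, 0.147, 0.989, -0.001]
contact_force: [0.1, -0.5, -0.9]
width: 0.0174
gripper_force: 69.3
```

Call:
move_arm --steps '[0,0,-0.0225,0,0,0.03,-1,0,0,-0.045,-0.01,-0.01,0.03,-1,0,0,-0.0675,-0.03,-0.025,0.03,-1,0,0,-0.09,-0.05,-0.04,0.03,-1,0,0,-0.1125,-0.065,-0.055,0.03,-1,0,0,-0.135,-0.08,-0.068,0.03,-1,0,0,-0.1575,-0.08,-0.068,0.03,-1,0,0,-0.18,-0.08,-0.068,0.03,-1,0,0,-0.2025,-0.08,-0.068,0.03,-1,0,0,-0.225,-0.08,-0.068,0.03,-1]'

```text
clock: 13.35
position: [0.4748, -0.0917, 0.2432]
ee_rot: [0.0, 0.756, 0.654, -0.0]
contact_force: [0.0, 0.2, -1.5]
width: 0.0167
gripper_force: 69.3
```

Call:
move_arm --steps '[0,0,-0.0225,0,0,0,-1,0,0,-0.025,0,0,0,-1,0,0,-0.025,0,0,-0.02,-1,0,0,-0.025,0,0,-0.04,-1,0,0,-0.025,0,0,-0.06,-1,0,0,-0.025,0,0,-0.07,-1,0,0,-0.025,0,0,-0.07,-1,0,0,-0.025,-0.005,0.003,-0.07,-1,0,0,-0.025,-0.01,0.006,-0.07,-1,0,0,-0.025,-0.015,0.009,-0.07,-1]'

```text
clock: 14.35
position: [0.4602, -0.0816, 0.1732]
ee_rot: [0.0, 0.803, 0.596, 0.0]
contact_force: [0.8, -0.5, -1.7]
width: 0.0174
gripper_force: 69.4
```

Call:
move_arm --steps '[0,0,0,-0.005,0.002,0,-1,0,0,0,-0.01,0.004,0,-1,0,0,0,-0.014,0.006,0,-1,0,0,0,-0.016,0.007,0,-1,0,0,0,-0.016,0.007,0,-1,0,0,0,-0.01,0.005,0,-1,0,0,0,-0.01,0.005,0.03,-1,0,0,0,-0.01,0.005,0.07,-1,0,0,0,-0.01,0.005,0.08,-1,0,0,0,-0.01,0.005,0.08,-1]'

```text
clock: 15.35
position: [0.4512, -0.0773, 0.2537]
ee_rot: [0.001, 0.803, 0.596, 0.001]
contact_force: [0.7, 0.2, -2.5]
width: 0.0173
gripper_force: 69.5
```

Call:
move_arm --steps '[0,0,0.021,-0.01,0.015,0,-1,0,0,0.042,-0.02,0.03,0,-1,0,0,0.063,-0.032,0.047,0,-1,0,0,0.083,-0.032,0.047,-0.01,-1,0,0,0.083,-0.032,0.047,-0.02,-1,0,0,0.083,-0.032,0.047,-0.04,-1,0,0,0.083,-0.032,0.047,-0.055,-1,0,0,0.083,-0.032,0.047,-0.07,-1,0,0,0.083,-0.032,0.047,-0.08,-1,0,0,0.083,-0.032,0.047,-0.08,-1]'

```text
clock: 16.35
position: [0.4165, -0.0297, 0.1701]
ee_rot: [-0.003, 0.623, 0.782, -0.001]
contact_force: [-0.0, -0.3, -1.6]
width: 0.0176
gripper_force: 69.3
```

No contact on the way down. Push, then lift and retreat to look.

Call:
move_arm --steps '[0,0,0,0.005,0,0,-1,0,0,0,0.01,0,0,-1,0,0,0,0.015,-0.001,0,-1,0,0,0,0.02,-0.001,0,-1,0,0,0,0.026,-0.001,0,-1,0,0,0,0.028,-0.001,0,-1,0,0,0,0.024,-0.001,0,-1,0,0,0,0.024,-0.001,0.03,-1,0,0,0,0.024,-0.001,0.07,-1,0,0,0,0.034,-0.01,0.1,-1]'

```text
clock: 17.35
position: [0.4506, -0.0389, 0.2741]
ee_rot: [-0.001, 0.622, 0.783, -0.0]
contact_force: [0.5, -0.4, -1.9]
width: 0.0172
gripper_force: 69.5
```

Call:
move_arm --steps '[0,0,0.02,0.04,-0.03,0.04,-1,0,0,0.04,0.08,-0.06,0.08,-1,0,0,0.05,0.09,-0.075,0.12,-1,0,0,0.05,0.09,-0.075,0.12,-1,0,0,0.05,0.09,-0.075,0.12,-1,0,0,0.05,0.09,-0.075,0.12,-1,0,0,0.05,0.09,-0.075,0.12,-1,0,0,0.05,0.09,-0.075,0.12,-1,0,0,0.05,0.09,-0.075,0.12,-1,0,0,0.05,0.09,-0.075,0.12,-1]'

```text
clock: 18.35
position: [0.5416, -0.1144, 0.392]
ee_rot: [-0.001, 0.492, 0.871, -0.0]
contact_force: [-0.6, -0.4, -1.5]
width: 0.0171
gripper_force: 69.5
```

Run:
```python
from rect import *
w=grab('wrist','w4');s=manip.get_state();print(s['position'],s['ee_rot'],s['contact_force'])
A=rect(w);sc=grab('scene','s4')
N=np.zeros((600,800,3),np.uint8);N[:400,:400]=A;N[:400,400:]=rect(w,z=.012)
N[400:,:400]=cv2.resize(sc['pixels'][165:265,255:385],(400,200))[:200];cv2.imwrite('pics/v9.png',N)
```

```text
[ 0.54177553 -0.1144584   0.39212752] [-6.68282188e-04  4.92095829e-01  8.70540701e-01 -3.69988974e-04] [ 0.18887486 -0.04261685 -1.93783113]
```

View pics/v9.png

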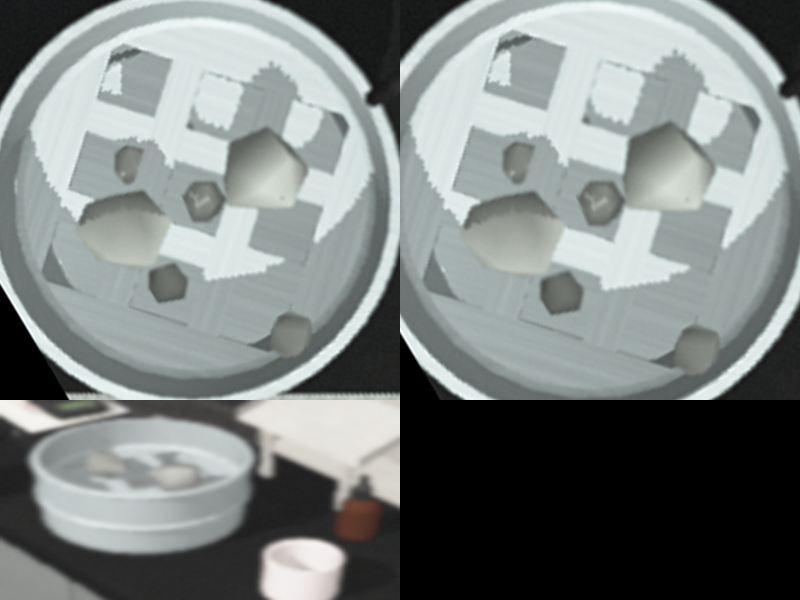

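After the pushes only one small chunk is left on the plate, at (291,333), hanging on the rim of the corner hole. The ones at (128,163), (203,200) and (168,284) lie in the pan, and the fifth is out of sight under a land. The larges are on the plate. I'll push the last one further along the wall.

Call:
move_arm --steps '[0,0,-0.023,-0.02,0.006,-0.03,-1,0,0,-0.046,-0.04,0.012,-0.06,-1,0,0,-0.069,-0.06,0.02,-0.09,-1,0,0,-0.092,-0.084,0.026,-0.12,-1,0,0,-0.115,-0.084,0.026,-0.14,-1,0,0,-0.138,-0.084,0.026,-0.15,-1,0,0,-0.161,-0.084,0.026,-0.15,-1,0,0,-0.184,-0.084,0.026,-0.15,-1,0,0,-0.207,-0.084,0.026,-0.15,-1,0,0,-0.23,-0.084,0.026,-0.15,-1]'

```text
clock: 19.45
position: [0.4581, -0.0888, 0.2424]
ee_rot: [-0.0, 0.946, 0.325, 0.0]
contact_force: [-0.4, -0.1, -1.7]
width: 0.0173
gripper_force: 69.3
```

Call:
move_arm --steps '[0,0,-0.01,0,0,0,-1,0,0,-0.01,0,0,-0.02,-1,0,0,-0.01,0,0,-0.04,-1,0,0,-0.01,0,0,-0.055,-1,0,0,-0.01,0,0,-0.07,-1,0,0,-0.01,0,0,-0.07,-1,0,0,-0.01,-0.003,0.004,-0.07,-1,0,0,-0.01,-0.006,0.008,-0.07,-1,0,0,-0.01,-0.009,0.012,-0.07,-1,0,0,-0.01,-0.012,0.016,-0.07,-1]'

```text
clock: 20.45
position: [0.4489, -0.0741, 0.1741]
ee_rot: [0.003, 0.955, 0.298, 0.003]
contact_force: [5.3, -4.0, 1.6]
width: 0.0174
gripper_force: 69.6
```

Call:
move_arm --steps '[0,0,0,-0.002,0.003,0,-1,0,0,0,-0.004,0.006,0,-1,0,0,0,-0.004,0.006,0,-1,0,0,0,0.004,-0.004,0,-1,0,0,0,0.004,-0.004,0.01,-1,0,0,0,0.004,-0.004,0.04,-1,0,0,0,0.004,-0.004,0.07,-1,0,0,0,0.03,-0.004,0.1,-1,0,0,0,0.06,0.01,0.13,-1,0,0,0,0.06,0.02,0.13,-1]'

```text
clock: 21.45
position: [0.5105, -0.0525, 0.3063]
ee_rot: [0.001, 0.955, 0.297, 0.004]
contact_force: [-0.2, 0.7, -2.0]
width: 0.0175
gripper_force: 69.5
```

Run:
```python
from rect import *
s=manip.get_state();print(s['position'],s['contact_force'],s['ee_rot'])
t=grab('top','t5');w=grab('wrist','w5')
for n in('w4','w5'):
  g=rect(load(n)).max(2);print(n)
  for y in range(250,380,6): print(y,' '.join('%3d'%x for x in g[y,190:350:6]))
```

```text
[ 0.51046924 -0.05254444  0.30633548] [-0.24024627  0.74506401 -1.99045578] [0.00098437 0.95471484 0.29749184 0.00414914]
w4
250 231 232 234 234 230 228 231 230 229 230 228 192 165 163 164 162 163 161 160 157 159 168 162 166 163 163 162
256 231 230 229 231 229 229 232 229 229 228 229 229 229 226 206 184 161 163 161 157 172 166 165 165 160 164 161
262 219 232 230 230 230 230 232 230 230 230 230 228 229 231 223 209 165 159 156 154 169 164 168 163 162 165 164
268 167 169 191 230 229 232 231 228 232 228 228 230 234 169 162 163 163 165 166 165 169 165 167 163 164 163 167
274 171 168 186 231 229 236 230 226 213 209 189 183 165 164 166 168 167 164 162 165 167 167 166 161 165 164 169
280 164 164 164 207 177 174 165 166 167 168 164 164 164 166 165 163 163 166 166 168 166 167 165 161 165 163 160
286 170 170 170 167 172 168 167 170 165 165 168 170 168 165 164 165 165 163 163 167 165 167 163 163 164 165 139
292 170 172 169 167 173 168 168 168 164 166 166 164 166 167 168 168 164 162 167 166 165 164 160 166 164 152 133
298 169 169 168 167 171 166 170 171 171 168 165 165 165 165 164 163 167 169 167
[... 3255 characters left out ...]
  24  27  22  24  19  22  23
346 157 155 154 153 154 155 154 152 152 114 110 110 111  34  30  32  25  22  20  22  29  25  23  19  21  24  21
352 160 159 156 157 155 155 153 152 154 111 110 109 110  86  28  32  28  20  23  29  30  23  21  22  17  22  20
358 154 155 159 160 159 156 155 156 153 130 108 110 110 108  30  28  29  27  31  32  23  21  23  20  19  21  24
364 154 151 153 153 154 158 159 160 160 156 107 109 110 111  78  25  29  30  32  30  19  24  23  25  25  27  27
370 162 161 162 160 160 159 157 155 150 148 107 109 109 110 105  25  30  35  32  21  24  23  23  24  29  25  21
376 150 147 153 154 147 149 140 127 107  52  77 111 109 109 110  61  27  32  31  22  20  21  27  26  28  20  22
```

Call:
move_arm --steps '[0,0,0.0235,0.01,-0.02,0.03,-1,0,0,0.047,0.02,-0.04,0.06,-1,0,0,0.0705,0.036,-0.062,0.09,-1,0,0,0.094,0.036,-0.062,0.09,-1,0,0,0.1175,0.036,-0.062,0.09,-1,0,0,0.141,0.036,-0.062,0.09,-1,0,0,0.1645,0.036,-0.062,0.09,-1,0,0,0.188,0.036,-0.062,0.09,-1,0,0,0.2115,0.036,-0.062,0.09,-1,0,0,0.235,0.036,-0.062,0.09,-1]'

```text
clock: 22.55
position: [0.5397, -0.1146, 0.3904]
ee_rot: [-0.003, 0.503, 0.864, -0.001]
contact_force: [-0.2, 0.0, -1.9]
width: 0.0174
gripper_force: 69.6
```

Run:
```python
from rect import *
w=grab('wrist','w6')
a=rect(load('w4')).max(2).astype(int);g=rect(w).max(2).astype(int)
for y in range(280,376,6): print(y,' '.join('%3d'%x for x in g[y,190:350:6]))
d=cv2.boxFilter((abs(a-g)>25).astype(np.float32),-1,(9,9))>.5
n,l,st,c=cv2.connectedComponentsWithStats(d.astype(np.uint8));print([(st[i].tolist(),c[i].round().tolist()) for i in range(1,n) if st[i][4]>60])
```

```text
280 165 165 169 194 180 181 170 169 154 167 165 162 164 163 165 163 164 165 167 166 163 166 163 159 164 163 156
286 170 170 169 166 171 168 168 166 108 113 145 170 167 165 163 165 164 162 165 168 163 166 162 162 163 162 142
292 169 169 168 167 171 166 168 144 120 113 106 165 165 167 167 168 162 163 167 166 164 166 160 164 164 154 134
298 167 168 168 168 171 165 171 126 127 119 114 164 165 164 163 163 166 167 166 166 166 165 160 164 157 142 108
304 168 168 167 171 171 166 164 127 123 114 118 172 169 165 164 165 163 163 168 164 166 163 162 162 141 117 103
310 166 170 169 172 169 168 144 117 111 100 160 168 171 170 170 166 163 167 167 165 166 161 165 143 131 100 102
316 169 170 169 172 169 169 142 112  99 111 169 166 166 167 168 170 159 167 165 166 163 161 148 134 103  99  99
322 170 168 172 171 166 171 165 169 173 168 165 165 166 165 165 166 146 165 164 167 163 146 138 109 100 100 126
328 166 167 174 168 168 172 170 169 169 165 166 169 168 166 169 139 168 167 164 165 148 133 103 100 100  99 226
334 167 164 163 164 170 163 170 171 169 172 170 169 170 139 104  93 167 166 164 144 130 100 
[... 201 characters left out ...]
47 135 117  97  99  99 102 241 232 235 128
352 173 171 166 166 167 165 162 162 163 163 161 162 161 143 154 144 126 102  97  99  97 108 247 233 237 113  25
358 164 167 169 172 170 166 164 167 164 162 159 154 146 143 130 100  97  95  98  98 121 245 233 239  90  27  33
364 166 163 164 164 166 168 169 165 155 147 148 144 130 104  94  98  97  96 101 170 239 233 234  74  32  36  34
370 157 160 158 152 150 148 147 144 141 124 112  98  94  96  98  97  97 136 233 233 232 215  64  31  33  34  34
[([363, 88, 22, 29, 358], [372.0, 103.0]), ([226, 282, 27, 38, 713], [239.0, 302.0]), ([0, 287, 37, 61, 284], [18.0, 318.0]), ([273, 313, 38, 36, 750], [290.0, 327.0]), ([43, 361, 26, 39, 192], [57.0, 385.0])]
```

The last small dropped: the old spot at (291,333) is empty, and it now shows at (239,302), clipped by the hole's edge, so it's in the pan. Returning the paddle to the jar.

Call:
move_arm --steps '[0,0,0.005,-0.012,-0.04,0,-1,0,0,0.005,-0.024,-0.08,0,-1,0,0,0.005,-0.036,-0.12,0,-1,0,0,0.005,-0.045,-0.145,-0.03,-1,0,0,0.005,-0.045,-0.145,-0.075,-1,0,0,0.005,-0.045,-0.145,-0.12,-1,0,0,0.005,-0.045,-0.145,-0.15,-1,0,0,0.005,-0.045,-0.145,-0.17,-1,0,0,0.005,-0.045,-0.145,-0.18,-1,0,0,0.005,-0.045,-0.145,-0.18,-1]'

```text
clock: 23.6
position: [0.4952, -0.2589, 0.2104]
ee_rot: [-0.003, 0.493, 0.87, -0.0]
contact_force: [0.2, 0.3, -2.0]
width: 0.0177
gripper_force: 69.3
```

Call:
move_arm --steps '[0,0,0,0,0,-0.01,-1,0,0,0,0,0,-0.02,-1,0,0,0,0,0,-0.03,-1,0,0,0,0,0,-0.038,-1,0,0,0,0,0,-0.046,-1,0,0,0,0,0,-0.054,-1,0,0,0,0,0,-0.062,-1,0,0,0,0,0,-0.068,-1,0,0,0,0,0,-0.071,-1,0,0,0,0,0,-0.071,-1]'

```text
clock: 24.6
position: [0.4969, -0.2597, 0.1408]
ee_rot: [-0.001, 0.492, 0.87, -0.0]
contact_force: [-0.1, -0.4, -1.7]
width: 0.0171
gripper_force: 69.3
```

In the jar without contact. Now tilt back to the original lean.

Call:
move_arm --steps '[0,0,0,0,0,-0.003,-1,0.0088,-0.0143,0,-0.006,-0.004,-0.005,-1,0.0176,-0.0286,0,-0.012,-0.008,-0.009,-1,0.0264,-0.0428,0,-0.019,-0.012,-0.015,-1,0.0351,-0.0571,0,-0.026,-0.016,-0.022,-1,0.0439,-0.0714,0,-0.033,-0.021,-0.029,-1,0.0527,-0.0857,0,-0.04,-0.025,-0.037,-1,0.0527,-0.0857,0,-0.04,-0.025,-0.043,-1,0.0527,-0.0857,0,-0.04,-0.025,-0.047,-1,0.0527,-0.0857,0,-0.04,-0.025,-0.047,-1]'

```text
clock: 25.6
position: [0.4576, -0.2849, 0.0942]
ee_rot: [0.15, 0.467, 0.828, 0.271]
contact_force: [-0.0, -0.2, -2.3]
width: 0.017
gripper_force: 69.6
```

Call:
move_arm --steps '[0,0,0,0,0,-0.002,-1,0,0,0,0,0,-0.002,-1,0,0,0,0,0,-0.002,-0.3,0,0,0,0,0,-0.002,0,0,0,0,0,0,-0.002,0.5,0,0,0,0,0,-0.002,1,0,0,0,0,0,-0.002,1,0,0,0,0,0,-0.002,1,0,0,0,0,0,-0.002,1,0,0,0,0,0,-0.002,1]'

```text
clock: 26.6
position: [0.457, -0.2848, 0.0923]
ee_rot: [0.15, 0.468, 0.827, 0.272]
contact_force: [-0.8, -0.8, 0.2]
width: 0.0852
gripper_force: 0.0
```

Call:
move_arm --steps '[0,0,0,-0.008,-0.005,0.013,1,0,0,0,-0.02,-0.012,0.032,1,0,0,0,-0.035,-0.021,0.055,1,0,0,0,-0.05,-0.031,0.08,1,0,0,0,-0.065,-0.04,0.11,1,0,0,0,-0.075,-0.045,0.15,1,-0.02,0.034,0,-0.075,-0.045,0.19,1,-0.04,0.066,0,-0.075,-0.03,0.24,1,-0.0527,0.0857,0,-0.06,0,0.28,1,-0.0527,0.0857,0,-0.05,0.03,0.31,1]'

```text
clock: 27.6
position: [0.4071, -0.2552, 0.4063]
ee_rot: [0.01, 0.494, 0.869, 0.011]
contact_force: [0.6, -0.4, 0.5]
width: 0.0857
gripper_force: 0.0
```

Run:
```python
from rect import *
w=grab('wrist','w7');s=manip.get_state();print(s['position'],s['ee_rot'],s['width'],s['clock'])
print(proj(w,[[.498,-.26,.06],[.5,-.037,.058]]))
N=np.zeros((600,800,3),np.uint8);N[:400,:400]=rect(load('w6'));N[:400,400:]=rect(w)
P=(255*(w['pixels']/255.)**.6).astype(np.uint8)
u,v=proj(w,[[.498,-.26,.06]])[0].astype(int)
c=P[max(v-50,0):v+50,max(u-100,0):u+100];N[400:400+2*c.shape[0],:2*c.shape[1]]=cv2.resize(c,None,fx=2,fy=2)
N[400:,400:720]=cv2.resize(P,(320,200))
cv2.imwrite('pics/v10.png',N)
```

```text
[ 0.41612049 -0.24309644  0.41191327] [0.01367602 0.48399837 0.87486756 0.01285708] 0.08546988594784023 27.65
[[363.59430101 192.05681281]
 [452.0578754   55.47240871]]
```

View pics/v10.png

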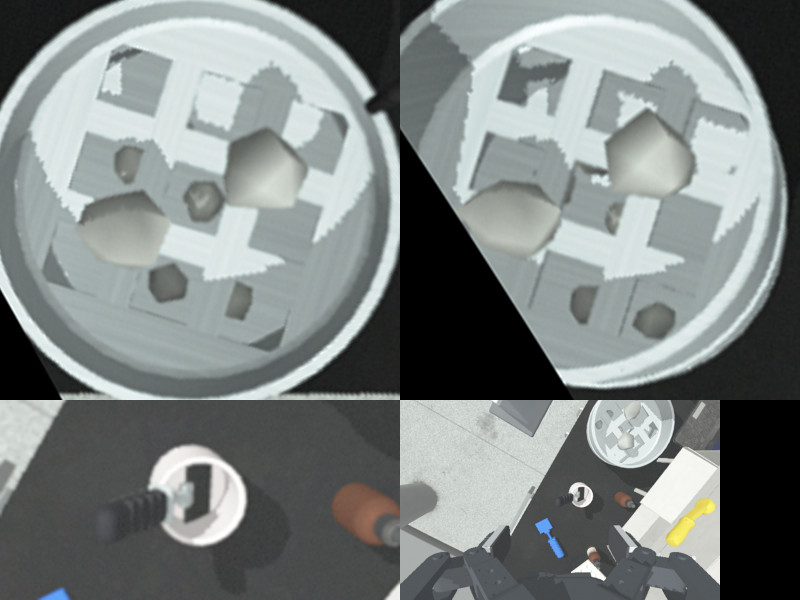

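The paddle leans in its jar, blade down, and the gripper is clear. Only the two large chunks are on the plate; the other visible chunks shift with parallax and are clipped by the hole edges, so they lie in the pan. The bottles are untouched.

```bash
python3 -c "
from rig import manip
print(manip.sign_off())"
```

```text
the job is handed in; nothing more can be done
None
```

I handed the job in at about 28 s: the two large chunks are on the plate, the paddle is back in its jar blade down, and the bottles were not touched. I saw four of the five small chunks in the pan; the fifth was out of view, and I took it to be in the pan because it is nowhere on the plate.

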